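Find the candle block that fits with a stepped pin gauge

TASK

Three marble candle blocks look alike but only one is bored right. Take the stepped pin gauge from its stand and try it gently in the blocks' holes, feeling for the centre, until you find the one where the go step sinks in fully and the no-go step does not. Leave the gauge seated there and slide that block, with the gauge standing in it, gently up against the near edge of the bare chopping board behind the blocks; the other blocks stay where they stood.

Things in the scene. Friction and masses are not known exactly. Their poses are not given: they have to be found in the camera images.
- gauge: loose stepped pin gauge, 0.12 kg, upright in its stand; origin at the lower tip, z up the pin. From the tip: pilot 12 mm thick to 12 mm, go step 18 mm thick to 26 mm, no-go step 22 mm thick to 46 mm, then a square wooden grip 26 x 26 mm (sides along x, y) to 92 mm. Each step has a 1.5 mm chamfer. Off centre, a step catches early on the block's top or on the ledge and tells nothing
- stand: a fixed square wooden stand, 64 x 64 mm (foot 76 x 76 mm), 56 mm high, with a 25 mm hole in which the gauge hangs, its grip resting on the stand's top and its tip 10 mm above the worktop; origin at the centre of its underside
- block_a: square marble candle block 60 x 60 x 56 mm high with its felt sole, 0.8 kg, loose; origin at the centre of its underside, z up, sides along x, y. Its one upright hole is hand-bored, axis 4 to 5 mm off the block's centre in an unknown direction. Mouth 25 mm wide, 10 mm deep; below, a narrower bore with a ledge, or none (see block_b), down to the sole. 1.5 mm chamfers
- block_b: as block_a, all three outwardly alike. In unknown order their bores below the mouth are 16 mm (too tight: a centred gauge's tip stops 22 mm below the block's top, go step on the ledge), 20 mm (right: stops at 36 mm, no-go step on the ledge, grip 10 mm above the block) and 25 mm, no ledge (too wide: 46 mm, grip on the block)
- block_c: as block_a and block_b; a block glides on its 4 mm felt sole, friction about 0.28, at a side push of about 1.5 to 3.5 N; pushed by a gauge that also bears down on its ledge it may tip and bind
- board_edge (a point): middle of the lower near edge of a fixed, bare wooden chopping board that lies flat behind the blocks, 240 x 360 mm, 22 mm thick; x points from this edge into the board (240 mm), y along the edge, which runs 180 mm to either side, z up
- garlic: a loose garlic bulb, about 53 mm, a bystander; origin at its underside
- spice_jar: a loose spice jar with a black cap, 41 mm wide, 105 mm high, a bystander; origin at the centre of its underside
Things that resemble listed ones, but are neither listed nor needed, are in the scene too. Leave any purple or red look-alike of the block_b alone. There is more than one size of the gauge; the one meant has the size given above.

How it is judged:
On the way, in this order (a step that is already met when the one before it is completed fails the run):
1. the gauge has been lifted clear of its stand (z of gauge in the frame of stand above 0.058 m), for 0.1 s.
2. the gauge is at rest, seated by its go step (tip 33.5 to 39 mm below the block's top, upright) in a block that has not yet been moved more than 40 mm (((z of gauge in the frame of block_a between 0.017 and 0.0225 m and horizontal distance between gauge and block_a below 0.012 m and angle between the z axis of gauge and the z axis of block_a, either way round below 0.12 rad and distance of block_a from where it was at the start of the episode below 0.04 m and linear speed of gauge below 0.005 m/s) or (z of gauge in the frame of block_b between 0.017 and 0.0225 m and horizontal distance between gauge and block_b below 0.012 m and angle between the z axis of gauge and the z axis of block_b, either way round below 0.12 rad and distance of block_b from where it was at the start of the episode below 0.04 m and linear speed of gauge below 0.005 m/s) or (z of gauge in the frame of block_c between 0.017 and 0.0225 m and horizontal distance between gauge and block_c below 0.012 m and angle between the z axis of gauge and the z axis of block_c, either way round below 0.12 rad and distance of block_c from where it was at the start of the episode below 0.04 m and linear speed of gauge below 0.005 m/s))), for 0.2 s.
At the end, for the whole second after the job is handed in: Gauge released, at rest, upright, its tip 33.5-39 mm below the top of one block; that block flat on the worktop, its centre within 45 mm of the chopping board's near edge and beside the board's length; the other two blocks upright, within 40 mm of where they stood (((z of gauge in the frame of block_a between 0.017 and 0.0225 m and horizontal distance between gauge and block_a below 0.012 m and angle between the z axis of gauge and the z axis of block_a, either way round below 0.12 rad and x of block_a in the frame of board_edge above -0.045 m and y of block_a in the frame of board_edge between -0.175 and 0.175 m and angle between each of block_a, block_b, block_c's own z axis and vertical below 0.1 rad and height (world z) of block_a below 0.006 m and linear speed of block_a below 0.01 m/s and distance of each of block_b, block_c from where it was at the start of the episode below 0.04 m) or (z of gauge in the frame of block_b between 0.017 and 0.0225 m and horizontal distance between gauge and block_b below 0.012 m and angle between the z axis of gauge and the z axis of block_b, either way round below 0.12 rad and x of block_b in the frame of board_edge above -0.045 m and y of block_b in the frame of board_edge between -0.175 and 0.175 m and angle between each of block_b, block_a, block_c's own z axis and vertical below 0.1 rad and height (world z) of block_b below 0.006 m and linear speed of block_b below 0.01 m/s and distance of each of block_a, block_c from where it was at the start of the episode below 0.04 m) or (z of gauge in the frame of block_c between 0.017 and 0.0225 m and horizontal distance between gauge and block_c below 0.012 m and angle between the z axis of gauge and the z axis of block_c, either way round below 0.12 rad and x of block_c in the frame of board_edge above -0.045 m and y of block_c in the frame of board_edge between -0.175 and 0.175 m and angle between each of block_c, block_a, block_b's own z axis and vertical below 0.1 rad and height (world z) of block_c below 0.006 m and linear speed of block_c below 0.01 m/s and distance of each of block_a, block_b from where it was at the start of the episode below 0.04 m)) and contact force between the fingers and gauge below 0.1 N and linear speed of gauge below 0.01 m/s); the robot touches nothing.
It fails at once if the gauge presses on a block, down or sideways, with more than 40 N (contact force between gauge and block_a above 40 N or contact force between gauge and block_b above 40 N or contact force between gauge and block_c above 40 N).
It fails at once if the garlic or the spice jar is shoved more than 30 mm (distance of any of garlic, spice_jar from where it was at the start of the episode above 0.03 m).
It also fails if it takes over 72 s, if anything falls off the work surface, if the arm or the gripper's body presses on something with over 40 N, if the wrist force passes 120 N, or if a joint passes its speed limit or range.

ROBOT

A 6-joint arm with a two-finger parallel gripper is mounted at the origin on a cart in front of the work surface, level with it; the furniture and walls round the work are solid. World frame = base frame: x ahead of the robot, y to its left, z up, the work surface at z = 0. Lengths are in m, angles in rad, forces in N, time in s.
With the tool pointing down it reaches from about 0.275 to 1 m from the base axis. Payload 8.4 kg.
Tool frame: the origin (TCP) lies on the centre line of the jaws, within the pads' length; the fingertips stand 17 mm ahead of it and the grasp point (between the pads) lies 2 mm behind it (bot.tcp_to_tips is the z of the fingertips in the tool frame, in m); z points along the fingers, y is the line along which they close (so a half turn about z gives the same grasp; the last joint's range is limited). The gripper opens to 85 mm and grips with 20 to 120 N. Pads are 22 mm wide; open, the fingers measure 114 mm over their backs; the gripper's body (76 mm by 85 mm) begins 54 mm behind the grasp point. The pads swing forward as they close: fully open they stand 13 mm farther back than shut.
Start: joints at [-1.245, 0.353, 1.633, -0, 1.155, -0.002], TCP at [0.201, -0.592, 0.248] pointing down, gripper open.
Joint ranges: [-2.63, 2.63], [-0.92, 2.1], [0.06, 2.66], [-1.3, 4.44], [0, 2.69], [-3.02, 3.02]. Speed limits (rad/s): [2.22, 2.22, 2.79, 3.14, 3.14, 3.14].

INTERFACE

Orientations are given as a unit quaternion [x, y, z, w].
In Python, from workcell import bot, hand, kinematics, get_obs, vision, hand_in gives the robot as it stands. The module is installed in compiled form; this text tells all that it offers. Calls block until the motion is done:
- bot.reach(position, orientation): joint-space move of the TCP to a pose.
- bot.servo_line(position, ori=None, velocity=0.15): straight line of the TCP; ori=None keeps the orientation; velocity is the mean speed in m/s.
- bot.goto_joints(angles): joint-space move.
- hand.move_gripper(opening, strength=None): finger opening in m; strength is the grip in N (None keeps the last); returns when the fingers have stopped.
- bot.dwell(seconds).
- kinematics.solve_ik(position, orientation): joint angles nearest the present ones, or None.
- get_obs(): the state.
- vision.read_camera(name): name is "scene" or "top" or "wrist"; returns a dict with "frame" (384x512x3 uint8, red, green, blue), "intrinsics" (3x3 intrinsics, pixels), "view" (4x4, takes a point from world to camera coordinates). Camera axes: x right, y down, z forward; pixel columns grow to the right and rows downward; lengths in m; the calibration is good to about 2 mm. A picture is of the moment at which its call begins. There is no depth.
A pose or a line that the arm cannot do raises bot.IKError and nothing moves.
- hand_in(): hands the job in; it is judged then, once.
The state is a dict: "time_s": time; "joint_pos": joint angles; "joint_vel": joint speeds; "joint_efforts": joint torques, N m; "position": TCP position; "orientation": TCP orientation; "wrist_force": force on the tool from outside, world axes, zero at the start; "ft_torque": the same for the moment, N m; "gripper_width": finger opening in m; "grip_force": force on a finger pad.
Only numpy, scipy, OpenCV 4.12 (cv2) and the standard library are available. Lean on these libraries where they do the work, as an engineer would, in place of code of your own. Each camera call takes 0.05 s, during which the arm holds its last target. There are 200 camera calls.

## Working session

There is one attempt and no reset: what is moved stays moved. The work goes in short steps, each a Python script; the robot and the scene stay as the last script left them, time stands still between calls to the robot, and variables do not carry over. Pictures are saved under pics/ and viewed, at most 10 in all, crops included, and the job is handed in when it is done.

```bash
mkdir -p pics; python3 - <<'E'
from workcell import *
import cv2, numpy as np, pickle
d={}
for n in("scene","top"):
    r=vision.read_camera(n); d[n]=r
    cv2.imwrite(f"pics/{n}0.png",cv2.resize(r["frame"][:,:,::-1],(800,600),interpolation=cv2.INTER_CUBIC))
    V=np.array(r["view"]);print(n,np.round(r["intrinsics"],1).tolist(),np.round(V,3).tolist(), "cam",np.round(-V[:3,:3].T@V[:3,3],3))
pickle.dump(d,open("d0.pkl","wb"))
o=get_obs();print({k:np.round(v,3).tolist() for k,v in o.items()}, bot.tcp_to_tips)
E
```

```text
scene [[494.8, 0.0, 249.1], [0.0, 494.8, 190.8], [0.0, 0.0, 1.0]] [[-0.882, -0.472, -0.009, 0.464], [-0.286, 0.548, -0.786, 0.168], [0.376, -0.69, -0.618, 1.051], [0.0, 0.0, 0.0, 1.0]] cam [0.062 0.853 0.785]
top [[459.6, 0.0, 252.5], [0.0, 459.6, 189.1], [0.0, 0.0, 1.0]] [[0.107, -0.994, -0.002, 0.011], [-0.972, -0.104, -0.212, 0.525], [0.21, 0.025, -0.977, 1.143], [0.0, 0.0, 0.0, 1.0]] cam [0.269 0.037 1.229]
{'time_s': 0.1, 'joint_pos': [-1.245, 0.354, 1.634, 0.0, 1.155, -0.002], 'joint_vel': [0.002, -0.002, -0.002, -0.0, 0.001, -0.001], 'joint_efforts': [0.0, -60.636, -34.282, -0.0, 0.004, 0.0], 'position': [0.201, -0.591, 0.248], 'orientation': [0.987, 0.163, -0.0, -0.001], 'wrist_force': [0.5, 0.45, -0.993], 'ft_torque': [0.005, -0.018, 0.038], 'grip_force': 0.0, 'gripper_width': 0.085} 0.017
```

View pics/top0.png

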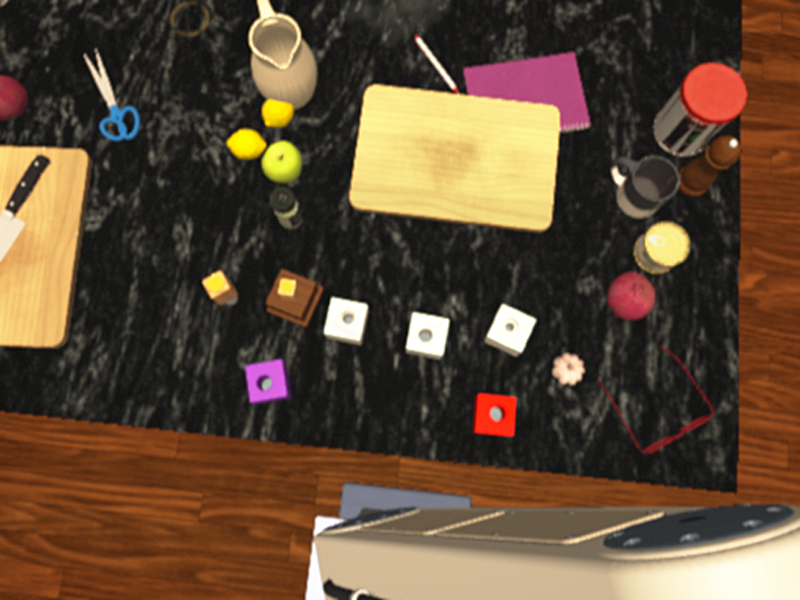

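View pics/scene0.png

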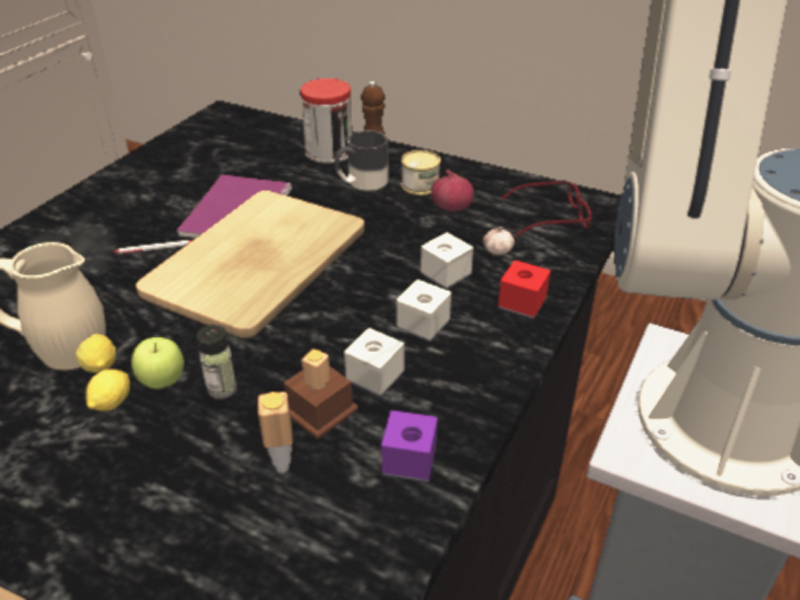

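The top view (800x600) shows white blocks at about (347,320), (427,335) and (511,329). The stand with the gauge is at (290,292), a loose look-alike gauge stands at (218,288), and the board's near edge runs (352,205)-(548,228). The garlic is at (568,368) and the jar at (286,205).

```bash
cat > h.py <<'E'
from workcell import *
import cv2, numpy as np
from scipy.spatial.transform import Rotation as R
def p2w(r,uv,z):
    V=np.array(r["view"]);K=np.array(r["intrinsics"]);C=-V[:3,:3].T@V[:3,3]
    d=V[:3,:3].T@np.linalg.inv(K)@np.array([uv[0],uv[1],1.]);return (C+d*(z-C[2])/d[2])
def w2p(r,P):
    V=np.array(r["view"]);q=np.array(r["intrinsics"])@(V[:3,:3]@np.array(P)+V[:3,3]);return q[:2]/q[2]
def down(yaw): # tool y axis at angle yaw+90deg.. tool x axis at yaw
    return (R.from_euler('z',yaw)*R.from_quat([1,0,0,0])).as_quat()
E
python3 - <<'E'
from h import *
import pickle
d=pickle.load(open("d0.pkl","rb"))
t=d["top"];s=d["scene"];f=.64
for n,uv,z in[("A",(347,318),.056),("B",(426,334),.056),("C",(511,326),.056),("gaugetop",(287,287),.138),("decoy",(217,283),.1),("garlic",(568,368),.03),("jar",(284,197),.105),("bl",(352,205),.022),("br",(548,228),.022),("red",(495,414),.056),("purple",(267,382),.056)]:
    print(n,np.round(p2w(t,np.array(uv)*f,z),3))
for n,uv,z in[("A",(374,347),.056),("B",(424,299),.056),("C",(446,248),.056),("gt",(315,357),.138),("bl",(245,331),.022),("br",(363,229),.022)]:
    print("scene",n,np.round(p2w(s,np.array(uv)*f,z),3))
E
```

```text
A [0.474 0.142 0.056]
B [0.462 0.009 0.056]
C [ 0.49  -0.13   0.056]
gaugetop [0.499 0.233 0.138]
decoy [0.501 0.353 0.1  ]
garlic [ 0.434 -0.233  0.03 ]
jar [0.656 0.265 0.105]
bl [0.683 0.16  0.022]
br [ 0.677 -0.187  0.022]
red [ 0.344 -0.115  0.056]
purple [0.355 0.258 0.056]
scene A [0.472 0.146 0.056]
scene B [0.458 0.015 0.056]
scene C [ 0.486 -0.125  0.056]
scene gt [0.482 0.276 0.138]
scene bl [0.683 0.172 0.022]
scene br [ 0.664 -0.156  0.022]
```

```bash
python3 - <<'E'
from h import *
import pickle
d={}
ims=[]
for i,p in enumerate([(.45,-.06,.34),(.45,.17,.34)]):
    bot.reach(p,down(np.pi/2 if False else 0)); bot.dwell(.3)
    r=vision.read_camera("wrist");d[i]=r;ims.append(r["frame"])
    V=np.array(r["view"]);print("cam",np.round(-V[:3,:3].T@V[:3,3],3),np.round(V[2,:3],2),np.round(get_obs()["joint_pos"],2),[np.round(w2p(r,q)).tolist() for q in[(.474,.142,.056),(.462,.009,.056),(.49,-.13,.056)]])
pickle.dump(d,open("d1.pkl","wb"))
print(get_obs()["time_s"])
cv2.imwrite("pics/w1.png",cv2.resize(np.vstack(ims)[:,:,::-1],(400,600),interpolation=cv2.INTER_AREA))
E
```

```text
cam [ 0.517 -0.061  0.465] [-0.26 -0.   -0.97] [-0.14 -0.01  1.86 -0.    1.28  1.43] [[109.0, 147.0], [206.0, 155.0], [307.0, 135.0]]
cam [0.517 0.169 0.466] [-0.26 -0.   -0.97] [ 0.36  0.04  1.82 -0.    1.28  1.93] [[276.0, 147.0], [371.0, 156.0], [475.0, 135.0]]
3.85
```

View pics/w1.png

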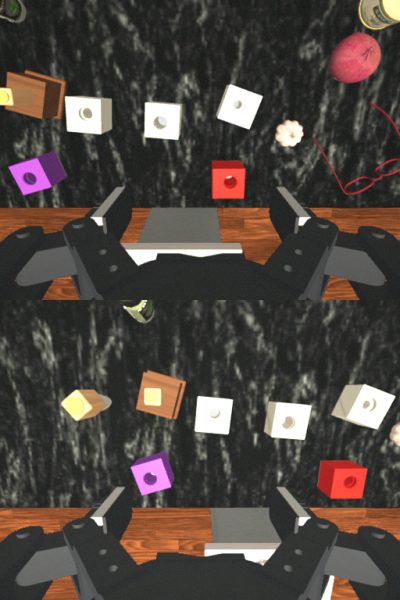

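```bash
python3 - <<'E'
from h import *
import pickle
d=pickle.load(open("d1.pkl","rb"))
L=[(1,276,147),(0,206,155),(0,307,135),(1,195,123)]
t=[]
for i,u,v in L:
    c=d[i]["frame"][v-32:v+34,u-33:u+33,::-1]; c=cv2.resize(c,(396,296*396//296) if 0 else (396,396),interpolation=cv2.INTER_NEAREST)
    for k in range(0,66,10): 
        cv2.putText(c,str(u-33+k),(k*6,8),0,.3,(0,255,0)); cv2.putText(c,str(v-32+k),(0,k*6+10),0,.3,(0,255,255))
    t.append(c)
cv2.imwrite("pics/crop.png",cv2.resize(np.vstack([np.hstack(t[:2]),np.hstack(t[2:])]),(600,600)))
E
```

```text
(no output)
```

View pics/crop.png

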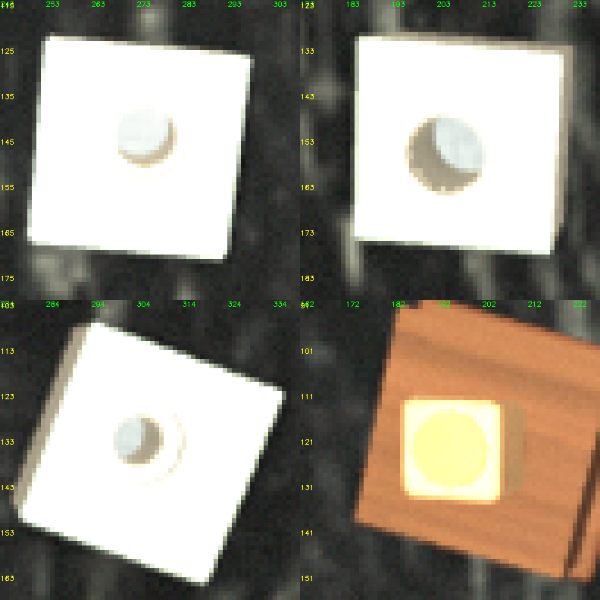

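The crops show the hole centres, and the bores look about 20 mm in the left block (A), 25 mm in the middle (B) and 16 mm in the right (C). A is the candidate, to be confirmed by feel. The gauge's grip is aligned with tool yaw 0.

```bash
cat >> h.py <<'E'
def F(n=4):
    a=[]
    for _ in range(n): bot.dwell(.02); a.append(get_obs()["wrist_force"])
    return np.mean(a,0)
E
python3 - <<'E'
from h import *
import pickle
d=pickle.load(open("d1.pkl","rb"));t=pickle.load(open("d0.pkl","rb"))["top"]
g=p2w(d[1],(195.1,123.5),.102); a=p2w(d[1],(274.8,144.6),.046)
ac=np.mean([p2w(d[1],(243+x/4.545-.5,115+y/4.545-.5),.056) for x,y in[(45,37),(252,57),(225,259),(27,241)]],0)
print("gauge",g,"holeA",a,"blockA centre",ac,"offset",a-ac)
print("top: gauge",p2w(t,(287*.64,287*.64),.102))
q=down(0)
hand.move_gripper(.06)
bot.reach((g[0],g[1],.15),q); bot.servo_line((g[0],g[1],.083),velocity=.1)
hand.move_gripper(0,strength=40); bot.dwell(.2)
o=get_obs();print(o["gripper_width"],o["grip_force"],o["position"],o["wrist_force"],o["time_s"])
E
```

```text
gauge [0.5069083  0.24196282 0.102     ] holeA [0.47625422 0.14250215 0.046     ] blockA centre [0.47310649 0.14597508 0.056     ] offset [ 0.00314773 -0.00347293 -0.01      ]
top: gauge [0.50634654 0.23959111 0.102     ]
0.02556446463382751 38.78536641597748 [0.50727659 0.24216507 0.08368768] [-1.11784651 -0.26944915  6.23863219] 6.4917
```

```bash
cat >> h.py <<'E'
TIP=.0737
def probe(xy,dmax,step=.001,lim=4,q=None):
    """lower until upward force exceeds lim; returns tip depth below block top, force"""
    f0=F(); z=get_obs()["position"][2]
    while True:
        z-=step; bot.servo_line((xy[0],xy[1],z),velocity=.02)
        f=F(2)-f0; d=.056-(get_obs()["position"][2]-TIP)
        if f[2]>lim or np.hypot(f[0],f[1])>8 or d>dmax: return d,f
E
python3 - <<'E'
from h import *
o=get_obs();p=o["position"];h=np.array([.47625,.1425])+[.0003,0]
bot.servo_line((p[0],p[1],.165),velocity=.12); bot.dwell(.1)
print("held",get_obs()["gripper_width"],F())
bot.servo_line((h[0],h[1],.165),velocity=.12)
bot.servo_line((h[0],h[1],.056+TIP-.004),velocity=.08)  # pilot 4 mm into the mouth
print(F())
d,f=probe(h,.038)
print(d,f,get_obs()["position"],get_obs()["time_s"])
r=vision.read_camera("wrist");s=vision.read_camera("scene")
cv2.imwrite("pics/ins.png",np.hstack([r["frame"][:,:,::-1],s["frame"][100:340,100:388,::-1].repeat(1,0) if 0 else cv2.resize(s["frame"][160:300,180:300,::-1],(288,384))]))
E
```

```text
held 0.0256569776013916 [ 0.03290499 -0.36487501 -1.09091224]
[ 0.17712397  0.21582215 -0.97464783]
0.03702100095731991 [-1.91757566  0.21872909  7.33253718] [0.47683019 0.14263638 0.092679  ] 18.9167
```

View pics/ins.png

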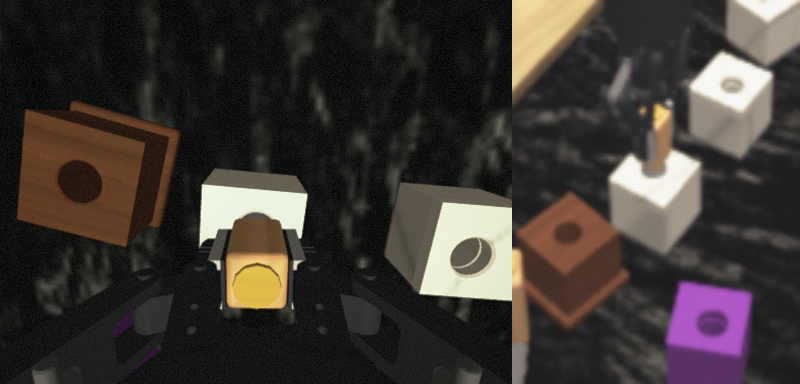

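The go step sank fully and the gauge stopped at 37 mm, with the no-go step on the ledge, so A is the right block. I'll relieve the downforce, then slide it.

```bash
python3 - <<'E'
from h import *
bot.dwell(.35)
x,y,z=get_obs()["position"]; 
for _ in range(6):
    f=F(3)
    if f[2]<0.3: break
    z+=.0003; bot.servo_line((x,y,z),velocity=.02)
z+=.0004; bot.servo_line((x,y,z),velocity=.02)
print("relieved",F(),z,get_obs()["position"])
u=np.array([.178,-.03])/.178
s=0;log=[]
while s<.192:
    s+=.01 if s<.15 else .002
    bot.servo_line((x+u[0]*s,y+u[1]*s,z),velocity=.05 if s<.15 else .03)
    f=F(2); log.append((round(s,3),*np.round(f,1)))
    if abs(f[2])>12 or np.hypot(*f[:2])>(12 if s<.155 else 8): break
for l in log[::2]+log[-3:]: print(*l)
print(get_obs()["position"],get_obs()["time_s"])
s=vision.read_camera("scene")
r=vision.read_camera("top")
cv2.imwrite("pics/sl.png",np.hstack([cv2.resize(a[:,:,::-1],(390,400)) for a in(s["frame"][110:270,100:256],r["frame"][60:220,190:346])]))
E
```

```text
relieved [ 0.28379953 -0.00846424 -1.65796538] 0.0936789695239892 [0.47672711 0.14257689 0.09363   ]
0.01 -0.5 -0.7 -1.5
0.03 0.7 -0.5 -1.8
0.05 0.1 -0.5 -1.4
0.07 -0.6 -0.7 -1.2
0.09 -1.0 0.1 -1.3
0.11 0.2 -0.1 -1.3
0.13 -0.0 -0.5 -1.5
0.15 -2.7 0.2 -0.8
0.154 -2.7 0.0 -1.4
0.158 -1.9 0.4 -2.1
0.162 -1.9 -0.1 -1.4
0.166 -2.5 1.3 -1.9
0.17 -5.2 1.3 1.1
0.168 -3.2 0.6 -1.5
0.17 -5.2 1.3 1.1
0.172 -7.9 2.2 2.9
[0.64758477 0.1138812  0.09361791] 29.3417
```

View pics/sl.png

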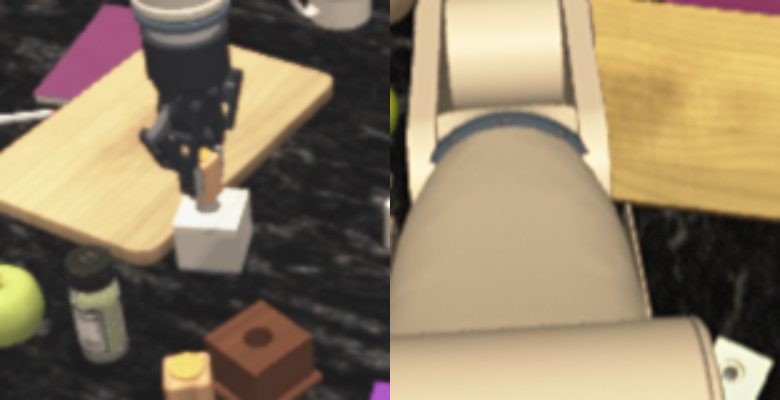

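The block is at the board's edge with the gauge upright, and the contact force has risen to 8 N. I'll ease off, release, lift and check.

```bash
python3 - <<'E'
from h import *
x,y,z=get_obs()["position"]
bot.servo_line((x-.001,y,z-.0004),velocity=.02); print(F())
hand.move_gripper(.06); bot.dwell(.2); print(F())
bot.servo_line((x-.001,y,.2),velocity=.12)
bot.reach((.42,-.02,.38),down(0)); bot.dwell(.3)
r=vision.read_camera("wrist");s=vision.read_camera("scene")
a=cv2.resize(s["frame"][110:270,100:256,::-1],(585,600))
cv2.imwrite("pics/fin_s.png",a)
bot.goto_joints([-1.245,.353,1.633,0,1.155,0]); bot.dwell(.3)
t=vision.read_camera("top")
import pickle; pickle.dump((s,t),open("d2.pkl","wb"))
b=cv2.resize(t["frame"][100:260,190:346,::-1],(390,400),interpolation=cv2.INTER_CUBIC)
cv2.imwrite("pics/fin.png",np.hstack([cv2.resize(a,(390,400)),b]))
print(get_obs()["time_s"])
E
```

```text
[-1.4116635   0.37710674 -0.27920885]
[-0.11543766 -0.09187152  0.37602092]
35.7083
```

View pics/fin.png

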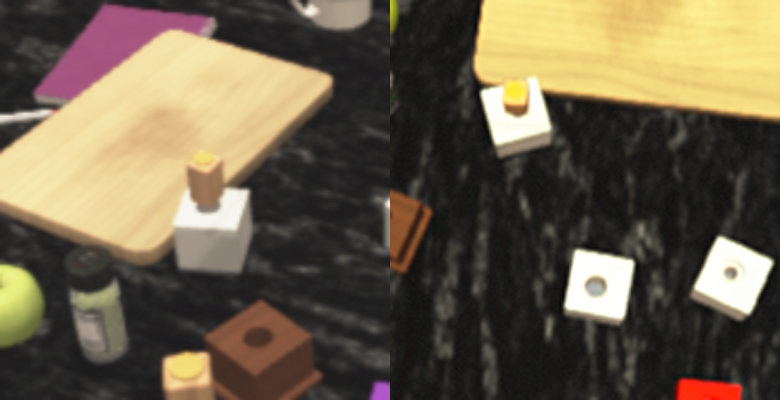

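The gauge stands in the block with its grip about 10 mm above it. The block's corner is against the board, its centre roughly 37 mm from the edge, and the other blocks are where they were.

```bash
python3 -c "
from workcell import hand_in
print(hand_in())"
```

```text
the job is handed in; nothing more can be done
None
```

I handed the job in at about 36 s on the robot's clock: block A is the rightly bored one (gauge stopped at about 37 mm), and it stands against the board's near edge, turned about 20° with one corner touching, the gauge seated in it and released; B and C were sized by camera only and not moved, and no verdict was returned.

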